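# Hook the vial carrier onto the sprung retractor

## Task

Draw the sprung retracting hook down by its black knob, feel its point sideways through the upright wire eye on the vial carrier until the hook's shank rests lightly against the eye, and ease it up so that the hook catches the eye and lifts the carrier. Keep hold until the retractor is fully home at the top with the carrier hanging on it, then let go; never force the hook against the carrier, never let the hook snap up, and leave the beaker, the bottle and the stopper beside the stand where they are.

Things in the scene. Friction and masses are not known exactly. Their poses are not given: they have to be found in the camera images.
- stand: Fixed grey stand: foot 180 (x) x 280 (y) x 14 mm, origin at the centre of its underside, z up. The other entries use its axes. A rail along y at x = +60 mm carries a trolley (145 mm high); two guide rods at x = -30, y = +-118 mm (tops 200 mm above the bench) carry the vial carrier. Place and yaw vary.
- trolley (a joint): Sideways travel of trolley and hook along the stand's +y, m, -0.075 to 0.075; equals the shank's y in the stand's frame. About 1 N friction. Starts anywhere.
- retractor (a joint): How far the sprung hook is drawn down, m: 0 = fully home at the top, 0.085 = lower stop. The spring pulls up with about 9 N at 0 and 13 N at 0.07; let go, it snaps up.
- knob (a point): Mid-height of an upright round black knob, 24 mm in diameter over 35 mm of height, with a 28 mm collar below and a 32 mm rim on top (24 mm above this point). It stands straight above the hook's shank on the end of the retractor's arm (20 mm wide, top 23.5 mm below this point), which runs 90 mm in +x to its post. Home: 279 mm above the bench; nothing else of the stand is higher.
- hook: J-shaped hook of 7 mm steel wire under the arm, moving with the knob. Origin: on the shank's axis at the wire's centre in the bottom bend, 82.5 mm below the knob point (home: 196.5 mm above the bench). The bottom runs 16.5 mm in +y, then the point turns up to 12 mm above the origin. Open upward, 9.5 mm between shank and point: it enters the eye moving in +y.
- carrier: Aluminium carrier with three vials hanging under a beam along y (top 112 mm above the bench when down); slides up the rods, about 0.4 kg. Origin: on the bench under the beam's middle when down; rises with it. On the beam a dark clamp block (22 mm along y) holds an upright wire eye, whose place along the beam is not measured (see point beam).
- lift (a joint): Height of the carrier above its rest, m: 0 = down, up to 0.07; about 0.055 when it hangs on the hook with the retractor home. Hook and carrier stand a contact force of 15 N; 3 to 8 N is plenty to feel the eye.
- beaker: Loose 100 ml glass beaker, 54 mm in diameter, 69 mm tall, standing to the left of the stand. Origin: centre of the underside. Leave it.
- bottle: Loose small white bottle, 42 mm in diameter, 85 mm tall, standing to the right of the stand. Origin: centre of the underside. Leave it.
- stopper: Loose rubber stopper, 31 mm in diameter, 28 mm tall, in front of the stand's foot. Origin: centre of the underside. Leave it.
- beam (a point): Middle of the beam's top. The eye is clamped anywhere from 32 mm before to 32 mm beyond it in y (x as the hook's). Rigid loop of 6 mm wire, 26 mm clear in x; cross bar along x, its centre 36 mm above this point; block top 5 mm above. The point passes under the bar with the hook's origin 15 mm above this point (retractor 0.0695), entering from y = -60 mm; then the shank meets it.

How it is judged (in metres and radians):
On the way, in this order (a step that is already met when the one before it is completed fails the run):
1. the hook is drawn down at least 60 mm while the carrier is still down (value of joint retractor above 0.06 m and value of joint lift below 0.004 m), for 0.2 s.
2. the hook carries the carrier, 10 mm or more off its rest (value of joint lift above 0.01 m and contact force between hook and carrier above 1 N), for 0.2 s.
At the end, for the whole second after the job is handed in: The retractor is home (within 6 mm of its top), the carrier hangs on its hook at least 46 mm above its rest and is still; beaker, bottle and stopper have not been moved more than 40 mm (value of joint retractor below 0.006 m and value of joint lift above 0.046 m and velocity of joint lift between -0.02 and 0.02 m/s and contact force between hook and carrier above 1 N); the robot touches nothing.
It fails at once if hook and carrier pressed together with more than 15 N (contact force between hook and carrier above 15 N).
It fails at once if the hook snaps up (faster than 0.4 m/s) (velocity of joint retractor below -0.4 m/s).
It fails at once if the beaker, the bottle or the stopper is moved more than 40 mm (distance of any of beaker, bottle, stopper from where it was at the start of the episode above 0.04 m).
It also fails if it takes over 51 s, if anything falls off the work surface, if the arm or the gripper's body presses on something with over 40 N, if the wrist force passes 120 N, or if a joint passes its speed limit or range.

## Robot

A 6-joint arm with a two-finger parallel gripper is mounted at the origin on a cart in front of the work surface, level with it; the furniture and walls round the work are solid. World frame = base frame: x ahead of the robot, y to its left, z up, the work surface at z = 0. Lengths are in mm, angles in rad, forces in N, time in s.
With the tool pointing down it reaches from about 275 to 825 mm from the base axis. Payload 4.9 kg.
Tool frame: the origin (TCP) lies at the very end of the fingers, on their centre line; the grasp point (between the pads) lies 19 mm behind it (ctrl.pinch_z is the z of the grasp point in the tool frame, in mm); z points along the fingers, y is the line along which they close (so a half turn about z gives the same grasp; the last joint's range is limited). The gripper opens to 85 mm and grips with 20 to 120 N. Pads are 22 mm wide; open, the fingers measure 114 mm over their backs; the gripper's body (76 mm by 85 mm) begins 54 mm behind the grasp point. The pads swing forward as they close: fully open they stand 13 mm farther back than shut.
Start: joints at [-1.238, 0.326, -0.193, 1.052, 0, 1.437], TCP at [247.531, -491.169, 231.281] pointing down, gripper open.
Joint ranges: [-2.65, 2.65], [-0.97, 1.79], [-1.3, 1.35], [-1.93, 2.1], [-1.47, 1.37], [-3.14, 3.14]. Speed limits (rad/s): [2.57, 2.57, 3.14, 3.14, 3.14, 3.14].

## Interface

Orientations are given as a unit quaternion [w, x, y, z].
In Python, from rig import ctrl gives the robot as it stands. The module is installed in compiled form; this text tells all that it offers.
- The arm moves only by the tool arm_command, never from a script. Its argument "deltas" is a list of rows, each an object with "xyz": the shift along the tool's x, y, z in m, a list of three; "roll": the turn about the tool's z in rad. A call has 1 to 5 rows; each row shifts and turns the commanded pose from where the row before left it, along the tool's axes as they then stand; what a row does not reach is not made up. A row lasts 1/10 s, in which the tool goes at most 50 mm and 8.59 degrees, less where a joint would pass 70% of its speed; a pose out of reach is approached as far as the arm can. A call is refused whole if a number of a shift passes 0.05 or a number of a turn 0.15, either way. A call with a gripper value outside its range is refused whole. "claw" is the opening, from 0 (shut) to 1 (fully open), set as the call begins (left out, the last holds). The fingers move at their own pace and stop on an object; the grip force is fixed at half the most. Time passes only in rows, so rows that do not move let the fingers close. It gives the time, the measured TCP pose, the force, the opening and the grip force at its end, in the units of the state.
- ctrl.get_obs(): the state, without advancing time (a new reading comes with each control period).
- ctrl.camera(name): name is "scene" or "side" or "wrist"; returns a dict with "pixels" (384x512x3 uint8, blue, green, red), "K" (3x3 intrinsics, pixels), "k1" (the pictures are not rectified: a ray, as slopes to the right and down, at radius r is drawn at 1 + k1 r^2 times it, then the intrinsics apply), "R" (3x3) and "t" (3): a world point X has camera coordinates R X + t. Camera axes: x right, y down, z forward; pixel columns grow to the right and rows downward; lengths in mm; the calibration is good to about 2 mm. A picture is of the moment at which its call begins. There is no depth.
- ctrl.sign_off(): hands the job in; it is judged then, once.
Trained networks look in the newest picture that a camera, given by its name, has taken for a name from the list of things; names that differ only in an ending like _2 or _b are one class to them, and where a whole thing is asked for, a point or a joint stands for the part that bears it (a point fixed in the world has none). Each returns a list of dicts, best first, with "p" (0 to 1); they miss things now and then, are a little off and sometimes report something else, mostly with a low value. They report only what shows in the picture. A call takes as long as a camera call.
- ctrl.search_frame(query, camera): "location" ([x, y, z] in mm, in world coordinates, good to about 4 mm: the middle of the surface that is visible of it).
- ctrl.cut_out(query, camera): "mask" (384x512 bool, what is visible of it).
- ctrl.place_of(query, camera): "location" ([x, y, z] in mm, in world coordinates, good to about 4 mm: a listed point, or the origin of a listed thing).
The state is a dict: "t": time; "joint_positions": joint angles; "joint_vel": joint speeds; "joint_torque": joint torques, N m; "position": TCP position; "tool_rot": TCP orientation; "force": force on the tool from outside, world axes, zero at the start; "ft_torque": the same for the moment, N m; "width": opening from 0.0 (shut) to 1.0 (fully open); "grasp_force": force on a finger pad.
Only numpy, scipy, OpenCV 4.12 (cv2) and the standard library are available. Lean on these libraries where they do the work, as an engineer would, in place of code of your own. Each camera call takes 0.05 s, during which the arm holds its last target. There are 200 camera calls.

## Working session

There is one attempt and no reset: what is moved stays moved. The work goes in short steps, Python scripts to look and compute and a tool call to move; the robot and the scene stay as the last step left them, time stands still between calls to the robot, and variables do not carry over. Pictures are saved under pics/ and viewed, at most 10 in all, crops included, and the job is handed in when it is done.

Besides the shell and the picture viewer there is one more tool, called in YAML: its name, and indented under it one key for each argument. arm_command: Moves the arm, as the interface text tells. Its arguments: {"type":"object","properties":{"deltas":{"type":"array"},"claw":{"type":"number"}},"required":["deltas"]}

```bash
mkdir -p pics; cat > h.py <<'E'
from rig import ctrl
import numpy as np, cv2
def snap(cam,fn=None):
    c=ctrl.camera(cam)
    if fn: cv2.imwrite('pics/'+fn,c['pixels'])
    return c
def proj(c,X):
    p=np.array(c['R'])@np.array(X,float)+np.array(c['t']).ravel(); s=p[:2]/p[2]; s=s*(1+c['k1']*(s@s))
    K=np.array(c['K']); return K[:2,:2]@s+K[:2,2]
E
python3 - <<'E'
from h import *
o=ctrl.get_obs(); print(o['t'],o['position'],o['tool_rot'],o['force'],o['width'],ctrl.pinch_z)
im=[]
for cam in ('scene','side'):
    c=snap(cam); im.append(c['pixels'])
    print(cam,np.round(-np.array(c['R']).T@np.array(c['t']).ravel()))
    for q in ('stand','knob','hook','beam','carrier','trolley','beaker','bottle','stopper'):
        r=ctrl.place_of(q,cam) if q!='trolley' else ctrl.search_frame(q,cam)
        print(q,[(np.round(d['location'],1).tolist(),round(d['p'],2)) for d in r[:2]])
cv2.imwrite('pics/a.png',im[0]);cv2.imwrite('pics/b.png',im[1])
E
```

```text
0.0 [ 247.33281894 -490.58505591  230.50419291] [-8.70456602e-04  9.72885882e-01  2.31284015e-01 -8.18654523e-05] [-0.42249917  0.4745123  -0.36685302] 1.0000967451630796 -18.700000000000003
scene [125. 576. 749.]
stand [([523.2, 3.3, 2.8], 0.74)]
knob [([492.2, 31.8, 277.8], 0.76)]
hook [([487.5, -178.1, 0.1], 0.57), ([497.7, 30.9, 198.3], 0.39)]
beam [([487.0, 2.9, 110.8], 0.75)]
carrier [([487.9, 3.0, 2.8], 0.66), ([496.1, 33.0, 197.6], 0.34)]
trolley [([561.1, 34.3, 170.3], 0.83)]
beaker [([519.5, 187.4, 0.1], 0.77)]
bottle [([498.3, 32.8, 199.2], 0.7), ([486.3, -176.0, 0.7], 0.62)]
stopper [([406.9, 36.1, 1.9], 0.78)]
side [306. 746. 608.]
stand [([513.6, -3.5, -2.8], 0.75)]
knob [([497.6, 31.4, 280.2], 0.66)]
hook [([494.6, 34.0, 196.1], 0.65)]
beam [([489.3, 2.4, 109.7], 0.79)]
carrier [([486.9, 2.0, -3.0], 0.83)]
trolley [([574.0, 34.7, 143.5], 0.95)]
beaker [([495.9, 33.1, 196.7], 0.55)]
bottle [([485.9, -175.2, 2.0], 0.45), ([515.8, -6.9, -0.4], 0.19)]
stopper [([408.3, 40.0, 2.4], 0.73)]
```

View pics/a.png

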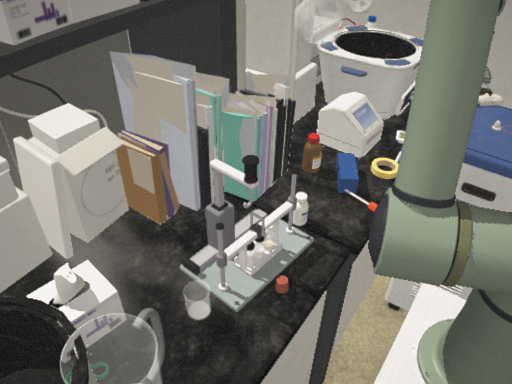

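View pics/b.png

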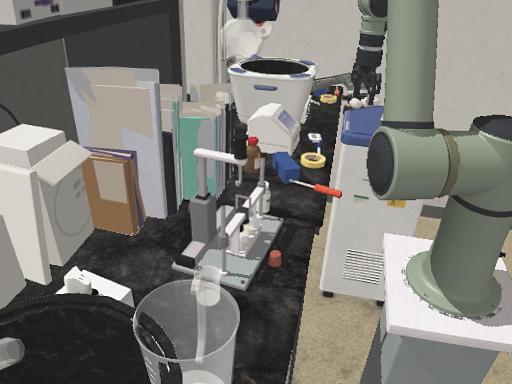

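The scene shows the stand with its knob near (251,165) in scene, the carrier beam from (222,250) to (293,207), beaker at (197,300), stopper at (282,284) and bottle at (301,208). I'll zoom in for the eye and the yaw.

```bash
python3 - <<'E'
from h import *
c=snap('scene');a=c['pixels'][150:300,170:320]
d=snap('side');b=d['pixels'][140:290,165:295]
cv2.imwrite('pics/c.png',np.hstack([cv2.resize(a,(400,400),interpolation=cv2.INTER_CUBIC),cv2.resize(b,(347,400),interpolation=cv2.INTER_CUBIC)]))
# predictions of stand points for yaw guesses, in crop pixels
for y in (-.1,0,.1):
    s,co=np.sin(y),np.cos(y); B=np.array([488,2.5])
    f=lambda yy,z:[B[0]-s*yy,B[1]+co*yy,z]
    print(y,[np.round((proj(c,f(*p))-[170,150])*400/150).tolist()+np.round((proj(d,f(*p))-[165,140])*400/150).tolist() for p in((118,200),(-118,200),(-32,148),(0,148),(32,148))])
E
```

```text
-0.1 [[137.0, 201.0, 160.0, 164.0], [333.0, 52.0, 261.0, 37.0], [267.0, 152.0, 228.0, 130.0], [242.0, 172.0, 215.0, 148.0], [216.0, 192.0, 201.0, 167.0]]
0 [[150.0, 208.0, 176.0, 167.0], [321.0, 47.0, 249.0, 35.0], [264.0, 150.0, 224.0, 130.0], [242.0, 172.0, 215.0, 148.0], [219.0, 194.0, 205.0, 167.0]]
0.1 [[164.0, 214.0, 192.0, 169.0], [309.0, 43.0, 236.0, 34.0], [260.0, 149.0, 221.0, 129.0], [242.0, 172.0, 215.0, 148.0], [223.0, 196.0, 209.0, 168.0]]
```

View pics/c.png

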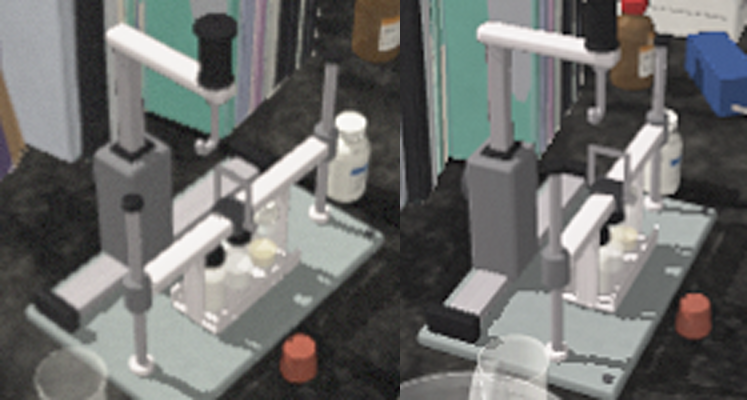

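Rod tops at crop (132,202)/(331,66) in scene and (157,178)/(258,50) in side, rod feet at scene (140,365)/(320,213). The eye's cross bar sits around scene (234,178), side (209,156). I'll fit the stand pose to these.

```bash
cat >> h.py <<'E'
E
python3 - <<'E'
from h import *
from scipy.optimize import least_squares
c=ctrl.camera('scene');d=ctrl.camera('side')
k=150/400
# (cam, off, pix, stand pt rel. to beam middle)
rows=[(c,[170,150],(140,363),(0,118,14)),(c,[170,150],(320,211),(0,-118,14)),
(d,[165,140],(155,350),(0,118,14)),(d,[165,140],(254,203),(0,-118,14)),
(c,[170,150],(132,200),(0,118,200)),(c,[170,150],(331,66),(0,-118,200)),(d,[165,140],(157,178),(0,118,200)),(d,[165,140],(258,50),(0,-118,200)),
(c,[170,150],(381,237),(-60,-140,14)),(c,[170,150],(28,310),(120,140,14)),(d,[165,140],(317,213),(-60,-140,14)),(d,[165,140],(19,333),(120,140,14))]
def W(p,q): 
    s,co=np.sin(p[2]),np.cos(p[2]);return [p[0]+co*q[0]-s*q[1],p[1]+s*q[0]+co*q[1],q[2]]
def r(p): return np.concatenate([(proj(a,W(p,q))-o-np.array(px)*k) for a,o,px,q in rows])
f=least_squares(r,[488,2.5,-.1],loss='soft_l1');print(f.x);print(np.round(r(f.x).reshape(-1,2),1).tolist())
p=f.x
eye=least_squares(lambda e:np.concatenate([proj(c,W(p,(e[0],e[1],148)))-[170,150]-np.array((234,178))*k,proj(d,W(p,(e[0],e[1],148)))-[165,140]-np.array((209,156))*k]),[0,10]);print('eye',eye.x,eye.fun)
kn=least_squares(lambda e:np.concatenate([proj(c,[e[0],e[1],303])-[170,150]-np.array((215,23))*k]),[492,30]);print('knob top',kn.x)
E
```

```text
[ 4.89766024e+02  3.80590265e+00 -1.19000236e-01]
[[0.6, 1.9], [-0.4, 2.1], [0.5, 2.5], [-0.4, 1.7], [-0.0, -0.1], [0.7, -4.8], [-0.8, -5.2], [1.2, -4.5], [1.8, -1.1], [-2.1, -0.4], [-0.0, -1.3], [-1.5, 0.6]]
eye [-1.60603443  9.71397937] [-0.44915674  0.23931419  0.4039169  -0.60483876]
knob top [494.93041656  31.53180022]
```

arm_command:
  deltas:
    - {"xyz": [0,0,-0.03],"roll": 0.1465}
    - {"xyz": [0,0,-0.03],"roll": 0.1465}
    - {"xyz": [0,0,-0.03],"roll": 0.1465}
    - {"xyz": [0,0,-0.03],"roll": 0.1465}
    - {"xyz": [0,0,0],"roll": 0}
  claw: 1

```text
t: 1.7
position: [248.2, -492.9, 355.7]
tool_rot: [0.003, 0.998, -0.06, 0.001]
force: [-0.2, -0.2, -0.3]
width: 1.002
grasp_force: 0.0
```

arm_command:
  deltas:
    - {"xyz": [0.015,-0.044,0],"roll": 0}
    - {"xyz": [0.015,-0.044,0],"roll": 0}
    - {"xyz": [0.015,-0.044,0],"roll": 0}
    - {"xyz": [0.015,-0.044,0],"roll": 0}
    - {"xyz": [0.015,-0.044,0],"roll": 0}

```text
t: 2.2
position: [348.4, -279.8, 350.6]
tool_rot: [-0.0, 0.998, -0.059, -0.0]
force: [0.8, -0.0, -0.1]
width: 0.998
grasp_force: 0.0
```

arm_command:
  deltas:
    - {"xyz": [0.015,-0.044,0],"roll": 0}
    - {"xyz": [0.015,-0.044,0],"roll": 0}
    - {"xyz": [0.015,-0.044,0],"roll": 0}
    - {"xyz": [0.015,-0.044,0],"roll": 0}
    - {"xyz": [0,0,0],"roll": 0}

```text
t: 2.7
position: [429.8, -109.4, 350.7]
tool_rot: [-0.001, 0.998, -0.055, -0.0]
force: [0.5, -1.4, 0.1]
width: 1.002
grasp_force: 0.0
```

arm_command:
  deltas:
    - {"xyz": [0.0117,-0.037,0],"roll": 0}
    - {"xyz": [0.0117,-0.037,0],"roll": 0}
    - {"xyz": [0.0117,-0.037,0],"roll": 0}
    - {"xyz": [0.0117,-0.037,0],"roll": 0}
    - {"xyz": [0,0,0],"roll": 0}

```text
t: 3.2
position: [492.9, 22.7, 350.3]
tool_rot: [-0.003, 0.999, -0.052, -0.0]
force: [-0.5, -0.5, -0.1]
width: 1.0
grasp_force: 0.0
```

```bash
python3 - <<'E'
from h import *
c=snap('wrist','d.png')
o=ctrl.get_obs(); print(o['position'],o['tool_rot'])
print(np.round(-np.array(c['R']).T@np.array(c['t']).ravel()), proj(c,[494,31.5,303]),proj(c,[494,31.5,280]))
for q in ('knob','beam','hook'): print(q,[(np.round(d['location'],1).tolist(),round(d['p'],2)) for d in ctrl.place_of(q,'wrist')[:2]])
m=ctrl.cut_out('knob','wrist')
for d in m[:1]:
    ys,xs=np.nonzero(d['mask']);print(d['p'],xs.min(),xs.max(),ys.min(),ys.max(),xs.mean(),ys.mean())
E
```

```text
[492.0881842   21.28228145 350.37551295] [-2.44593926e-03  9.98557743e-01 -5.36297276e-02 -5.50918114e-04]
[576.  14. 493.] [244.50384866 223.18601204] [245.96049439 209.26473379]
knob [([491.6, 34.0, 279.9], 0.78), ([519.4, 190.0, 2.3], 0.7)]
beam [([494.2, 3.7, 112.4], 0.89)]
hook []
0.8 217 267 44 244 244.5856117305636 151.64059874751794
```

View pics/d.png

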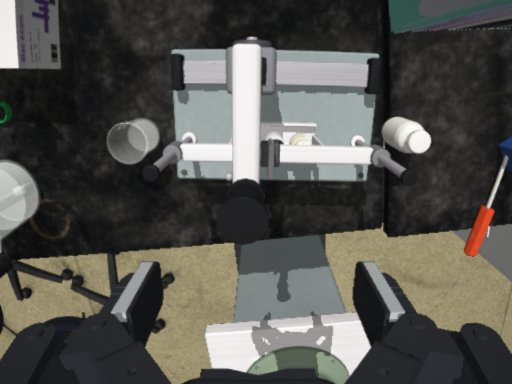

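The wrist view shows the knob top at (242,217), about 12 mm to the +y side of the tool, with the beam, rails and eye clamp at (271,152). Nothing is in the way, so I correct and descend.

arm_command:
  deltas:
    - {"xyz": [0.002,-0.012,0],"roll": 0.012}
    - {"xyz": [0,0,0.03],"roll": 0}
    - {"xyz": [0,0,0.03],"roll": 0}
    - {"xyz": [0,0,0.02],"roll": 0}
    - {"xyz": [0,0,0.008],"roll": 0}

```text
t: 3.95
position: [493.1, 23.5, 261.5]
tool_rot: [-0.007, 0.998, -0.055, -0.001]
force: [-0.1, 0.2, 0.1]
width: 1.0
grasp_force: 0.0
```

arm_command:
  deltas:
    - {"xyz": [0,0,0],"roll": 0}
    - {"xyz": [0,0,0],"roll": 0}

```text
t: 4.15
position: [495.0, 23.7, 264.4]
tool_rot: [-0.007, 0.998, -0.055, 0.001]
force: [0.6, -0.2, -0.0]
width: 1.002
grasp_force: 0.0
```

```bash
python3 - <<'E'
from h import *
a=snap('side')['pixels'][120:270,180:330]; b=snap('wrist')['pixels']; print(ctrl.get_obs()['position'],ctrl.get_obs()['tool_rot'])
cv2.imwrite('pics/e.png',np.hstack([cv2.resize(a,(384,384),interpolation=cv2.INTER_CUBIC),cv2.resize(b[:,50:450],(400,384))]))
E
```

```text
[495.21097885  23.79210936 264.65619007] [-0.00647877  0.99849156 -0.054503    0.00143058]
```

View pics/e.png

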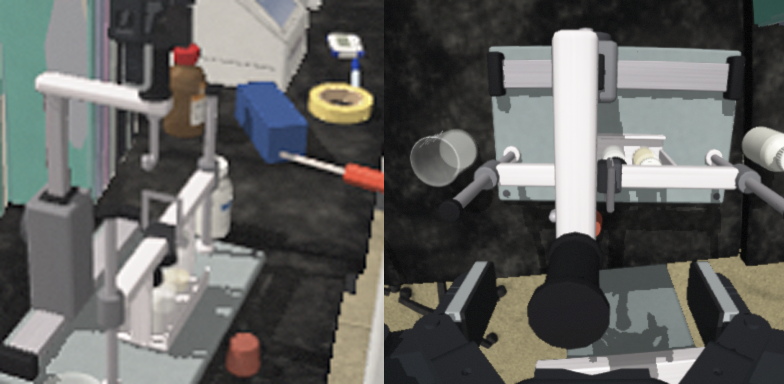

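Fingers straddle the knob, with the knob (wrist crop (568,300)) about 9 mm to +y of the finger mid-line. I'll centre and close.

arm_command:
  deltas:
    - {"xyz": [0,-0.004,0.001],"roll": 0}
    - {"xyz": [0,-0.004,0.001],"roll": 0}
    - {"xyz": [0,-0.003,0.001],"roll": 0}
    - {"xyz": [0,0,0],"roll": 0}

```text
t: 4.65
position: [494.9, 29.5, 260.5]
tool_rot: [-0.009, 0.999, -0.05, 0.0]
force: [-0.9, 0.9, -0.6]
width: 0.997
grasp_force: 0.0
```

arm_command:
  deltas:
    - {"xyz": [0,0,0],"roll": 0}
    - {"xyz": [0,0,0],"roll": 0}
    - {"xyz": [0,0,0],"roll": 0}
    - {"xyz": [0,0,0],"roll": 0}
    - {"xyz": [0,0,0],"roll": 0}
  claw: 0

```text
t: 5.15
position: [495.0, 29.2, 260.7]
tool_rot: [-0.009, 0.999, -0.05, 0.001]
force: [-0.7, -0.1, 2.0]
width: 0.317
grasp_force: 55.3
```

arm_command:
  deltas:
    - {"xyz": [0,0,0],"roll": 0}
    - {"xyz": [0,0,0],"roll": 0}
    - {"xyz": [0,0,0],"roll": 0}

```text
t: 5.45
position: [495.0, 29.2, 260.7]
tool_rot: [-0.009, 0.999, -0.05, 0.001]
force: [-0.6, 0.3, 2.6]
width: 0.318
grasp_force: 55.1
```

The opening of 27 mm suggests the pads hold the 28 mm collar, not the 24 mm knob. I'll regrip 5 mm higher.

arm_command:
  deltas:
    - {"xyz": [0,0,0],"roll": 0}
    - {"xyz": [0,0,0],"roll": 0}
    - {"xyz": [0,0,-0.002],"roll": 0}
    - {"xyz": [0,0,-0.002],"roll": 0}
    - {"xyz": [0,0,-0.002],"roll": 0}
  claw: 0.5

```text
t: 5.95
position: [495.0, 29.2, 266.7]
tool_rot: [-0.009, 0.999, -0.05, 0.0]
force: [1.1, -0.3, 0.2]
width: 0.502
grasp_force: 0.0
```

arm_command:
  deltas:
    - {"xyz": [0,0,0],"roll": 0}
    - {"xyz": [0,0,0],"roll": 0}
    - {"xyz": [0,0,0],"roll": 0}
    - {"xyz": [0,0,0],"roll": 0}
    - {"xyz": [0,0,0],"roll": 0}
  claw: 0

```text
t: 6.45
position: [495.2, 29.1, 267.2]
tool_rot: [-0.009, 0.999, -0.05, 0.001]
force: [-1.1, -0.4, 5.2]
width: 0.339
grasp_force: 58.7
```

arm_command:
  deltas:
    - {"xyz": [0,0,0],"roll": 0}
    - {"xyz": [0,0,0],"roll": 0}
    - {"xyz": [0,0,0.003],"roll": 0}
    - {"xyz": [0,0,0.003],"roll": 0}
    - {"xyz": [0,0,0.002],"roll": 0}
  claw: 0.5

```text
t: 6.95
position: [494.7, 29.3, 257.9]
tool_rot: [-0.009, 0.999, -0.05, -0.0]
force: [-0.8, -0.8, -1.0]
width: 0.499
grasp_force: 0.0
```

arm_command:
  deltas:
    - {"xyz": [0,0,0],"roll": 0}
    - {"xyz": [0,0,0],"roll": 0}
    - {"xyz": [0,0,0],"roll": 0}
    - {"xyz": [0,0,0],"roll": 0}
    - {"xyz": [0,0,0],"roll": 0}
  claw: 0

```text
t: 7.45
position: [494.6, 29.1, 258.2]
tool_rot: [-0.009, 0.999, -0.05, -0.0]
force: [0.1, -0.6, -3.4]
width: 0.304
grasp_force: 57.7
```

arm_command:
  deltas:
    - {"xyz": [0,0.008,0],"roll": 0}
    - {"xyz": [-0.0002,0.013,0],"roll": 0}
    - {"xyz": [-0.0003,0.013,0],"roll": 0}
    - {"xyz": [-0.0003,0.013,0],"roll": 0}
    - {"xyz": [-0.0003,0.013,0],"roll": 0}

```text
t: 7.95
position: [487.4, -31.8, 258.1]
tool_rot: [-0.009, 0.999, -0.051, 0.001]
force: [-4.5, 2.6, 6.9]
width: 0.308
grasp_force: 58.5
```

arm_command:
  deltas:
    - {"xyz": [-0.0003,0.012,0],"roll": 0}
    - {"xyz": [-0.0001,0.005,0],"roll": 0}
    - {"xyz": [0,0,0],"roll": 0}

```text
t: 8.25
position: [485.3, -49.5, 258.2]
tool_rot: [-0.008, 0.999, -0.052, 0.001]
force: [-5.6, -0.2, 6.7]
width: 0.304
grasp_force: 58.0
```

arm_command:
  deltas:
    - {"xyz": [-0.0005,0,0.004],"roll": 0}
    - {"xyz": [-0.0005,0,0.008],"roll": 0}
    - {"xyz": [0,0,0.008],"roll": 0}
    - {"xyz": [0,0,0.008],"roll": 0}
    - {"xyz": [0,0,0.008],"roll": 0}

```text
t: 8.75
position: [485.5, -48.4, 222.7]
tool_rot: [-0.008, 0.999, -0.051, 0.002]
force: [-4.6, -1.4, 11.8]
width: 0.304
grasp_force: 58.3
```

arm_command:
  deltas:
    - {"xyz": [0,0,0.008],"roll": 0}
    - {"xyz": [0,0,0.008],"roll": 0}
    - {"xyz": [0,0,0.008],"roll": 0}
    - {"xyz": [0,0,0.004],"roll": 0}
    - {"xyz": [0,0,0],"roll": 0}

```text
t: 9.25
position: [485.5, -47.9, 194.5]
tool_rot: [-0.008, 0.999, -0.051, 0.002]
force: [-4.7, -0.0, 12.5]
width: 0.307
grasp_force: 58.4
```

arm_command:
  deltas:
    - {"xyz": [-0.0005,0,0.002],"roll": 0}
    - {"xyz": [-0.0005,0,0.002],"roll": 0}
    - {"xyz": [0,0,0.002],"roll": 0}
    - {"xyz": [0,0,0],"roll": 0}
    - {"xyz": [0,0,0],"roll": 0}

```text
t: 9.75
position: [485.5, -47.9, 189.3]
tool_rot: [-0.008, 0.999, -0.051, 0.003]
force: [-3.4, -1.1, 12.2]
width: 0.304
grasp_force: 58.3
```

```bash
python3 - <<'E'
from h import *
c=snap('scene');a=c['pixels'][160:260,200:310]; h1=ctrl.place_of('hook','scene');k1=ctrl.place_of('knob','scene')
d=snap('side');b=d['pixels'][150:250,190:300]; h2=ctrl.place_of('hook','side');k2=ctrl.place_of('knob','side')
for h in (h1,h2,k1,k2): print([(np.round(x['location'],1).tolist(),round(x['p'],2)) for x in h[:2]])
print(ctrl.get_obs()['position'],ctrl.get_obs()['force'])
cv2.imwrite('pics/f.png',np.hstack([cv2.resize(x,(396,360),interpolation=cv2.INTER_CUBIC) for x in (a,b)]))
E
```

```text
[([487.8, -48.7, 134.4], 0.41)]
[([483.8, -50.1, 128.2], 0.63)]
[([479.7, -46.6, 209.7], 0.86)]
[([484.8, -49.3, 213.5], 0.73)]
[485.51688464 -47.86779597 189.34708908] [-2.71121802 -0.8933385  12.74318306]
```

View pics/f.png

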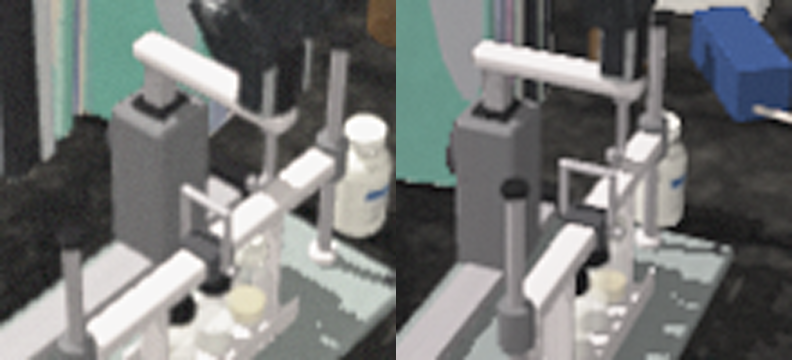

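The hook is down before the eye (its tip near scene crop (262,185)), the eye upright at (208,215), and the path is clear. I draw 2 mm more and advance.

arm_command:
  deltas:
    - {"xyz": [0,0,0.0015],"roll": 0}
    - {"xyz": [0.0001,-0.005,0.0005],"roll": 0}
    - {"xyz": [0.0001,-0.006,0],"roll": 0}
    - {"xyz": [0.0001,-0.006,0],"roll": 0}
    - {"xyz": [0.0001,-0.006,0],"roll": 0}

```text
t: 10.55
position: [488.3, -24.8, 187.8]
tool_rot: [-0.008, 0.999, -0.051, 0.003]
force: [-2.1, -0.1, 13.2]
width: 0.31
grasp_force: 58.4
```

arm_command:
  deltas:
    - {"xyz": [0.0001,-0.005,0],"roll": 0}
    - {"xyz": [0.0001,-0.004,0],"roll": 0}
    - {"xyz": [0,0,0],"roll": 0}

```text
t: 10.85
position: [489.5, -15.2, 187.9]
tool_rot: [-0.008, 0.999, -0.051, 0.003]
force: [-2.3, 1.6, 13.0]
width: 0.307
grasp_force: 58.8
```

arm_command:
  deltas:
    - {"xyz": [0,-0.003,0],"roll": 0}
    - {"xyz": [0.0001,-0.003,0],"roll": 0}
    - {"xyz": [0.0001,-0.003,0],"roll": 0}

```text
t: 11.15
position: [490.5, -6.8, 188.1]
tool_rot: [-0.008, 0.999, -0.051, 0.003]
force: [-3.5, -0.5, 12.6]
width: 0.307
grasp_force: 58.5
```

arm_command:
  deltas:
    - {"xyz": [0.0001,-0.002,0],"roll": 0}
    - {"xyz": [0,-0.002,0],"roll": 0}
    - {"xyz": [0,0,0],"roll": 0}

```text
t: 11.45
position: [491.0, -2.5, 188.1]
tool_rot: [-0.008, 0.999, -0.051, 0.003]
force: [-3.1, 0.1, 13.2]
width: 0.306
grasp_force: 58.7
```

```bash
python3 - <<'E'
from h import *
c=snap('scene');a=c['pixels'][180:260,200:288]
d=snap('side');b=d['pixels'][160:240,200:288]
F=[]
for i in range(3): F.append(ctrl.get_obs()['force'])
print(ctrl.get_obs()['position'],np.mean(F,0))
cv2.imwrite('pics/g.png',np.hstack([cv2.resize(x,(396,360),interpolation=cv2.INTER_CUBIC) for x in (a,b)]))
E
```

```text
[491.01085827  -2.55105875 188.13951863] [-2.73748181  0.40999765 12.71331148]
```

View pics/g.png

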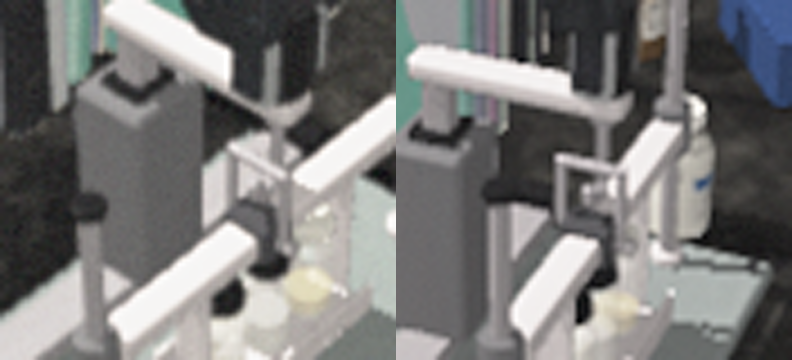

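The hook's point now shows inside the eye in both views (side crop (600,188)), centred between bar and block, with the shank still short of the bar. I keep feeling.

arm_command:
  deltas:
    - {"xyz": [0,-0.002,0],"roll": 0}
    - {"xyz": [0,-0.002,0],"roll": 0}
    - {"xyz": [0,0,0],"roll": 0}

```text
t: 11.85
position: [491.5, 1.4, 188.2]
tool_rot: [-0.008, 0.999, -0.051, 0.003]
force: [-3.0, 0.9, 13.2]
width: 0.308
grasp_force: 58.7
```

arm_command:
  deltas:
    - {"xyz": [0,-0.002,0],"roll": 0}
    - {"xyz": [0,0,0],"roll": 0}

```text
t: 12.05
position: [491.7, 3.3, 188.3]
tool_rot: [-0.008, 0.999, -0.051, 0.003]
force: [-2.9, 1.1, 12.5]
width: 0.306
grasp_force: 58.7
```

arm_command:
  deltas:
    - {"xyz": [0,-0.002,0],"roll": 0}
    - {"xyz": [0,0,0],"roll": 0}

```text
t: 12.25
position: [491.9, 5.0, 188.3]
tool_rot: [-0.008, 0.999, -0.051, 0.003]
force: [-3.9, -1.5, 13.0]
width: 0.305
grasp_force: 58.4
```

arm_command:
  deltas:
    - {"xyz": [0,-0.001,0],"roll": 0}
    - {"xyz": [0,0,0],"roll": 0}

```text
t: 12.45
position: [491.9, 5.2, 188.3]
tool_rot: [-0.007, 0.999, -0.051, 0.003]
force: [-4.1, -2.8, 13.0]
width: 0.305
grasp_force: 57.9
```

arm_command:
  deltas:
    - {"xyz": [0,-0.001,0],"roll": 0}
    - {"xyz": [0,0,0],"roll": 0}

```text
t: 12.65
position: [492.0, 5.4, 188.3]
tool_rot: [-0.006, 0.999, -0.052, 0.003]
force: [-2.9, -7.2, 11.4]
width: 0.306
grasp_force: 57.5
```

Contact was felt at y ≈ 5.1 (about 6 N). I back off to a light touch, then ease up.

arm_command:
  deltas:
    - {"xyz": [0,0.0012,0],"roll": 0}
    - {"xyz": [0,0,0],"roll": 0}
    - {"xyz": [0,0,0],"roll": 0}

```text
t: 12.95
position: [491.9, 5.1, 188.3]
tool_rot: [-0.007, 0.999, -0.051, 0.003]
force: [-4.3, -3.1, 13.0]
width: 0.305
grasp_force: 58.1
```

arm_command:
  deltas:
    - {"xyz": [0,0,-0.002],"roll": 0}
    - {"xyz": [0,0,-0.003],"roll": 0}
    - {"xyz": [0,0,-0.003],"roll": 0}
    - {"xyz": [0,0,-0.002],"roll": 0}
    - {"xyz": [0,0,0],"roll": 0}

```text
t: 13.45
position: [492.0, 5.0, 198.6]
tool_rot: [-0.007, 0.999, -0.051, 0.003]
force: [-4.0, -2.7, 15.3]
width: 0.305
grasp_force: 58.3
```

arm_command:
  deltas:
    - {"xyz": [0,0,-0.002],"roll": 0}
    - {"xyz": [0,0,-0.002],"roll": 0}
    - {"xyz": [0,0,-0.002],"roll": 0}

```text
t: 13.75
position: [491.8, 5.0, 204.0]
tool_rot: [-0.007, 0.999, -0.051, 0.003]
force: [-1.0, -2.2, 7.1]
width: 0.308
grasp_force: 58.0
```

arm_command:
  deltas:
    - {"xyz": [0,0,-0.0015],"roll": 0}
    - {"xyz": [0,0,-0.0015],"roll": 0}
    - {"xyz": [0,0,0],"roll": 0}

```text
t: 14.05
position: [491.9, 5.0, 207.0]
tool_rot: [-0.007, 0.999, -0.051, 0.003]
force: [-2.4, -2.4, 8.9]
width: 0.305
grasp_force: 58.1
```

```bash
python3 - <<'E'
from h import *
c=snap('scene');a=c['pixels'][170:260,200:288]
d=snap('side');b=d['pixels'][150:240,200:288]
print(ctrl.get_obs()['position'],ctrl.get_obs()['force'])
for q in('beam','hook'): print(q,[(np.round(x['location'],1).tolist(),round(x['p'],2)) for cam in('scene','side') for x in ctrl.place_of(q,cam)[:1]])
cv2.imwrite('pics/i.png',np.hstack([cv2.resize(x,(396,405),interpolation=cv2.INTER_CUBIC) for x in (a,b)]))
E
```

```text
[491.88708177   4.99187734 206.89931921] [-2.45257425 -3.24261754  9.06524886]
beam [([488.2, 0.6, 115.3], 0.9), ([486.6, 3.7, 116.5], 0.9)]
hook [([493.8, 7.9, 151.0], 0.53), ([492.8, 2.2, 143.5], 0.37)]
```

View pics/i.png

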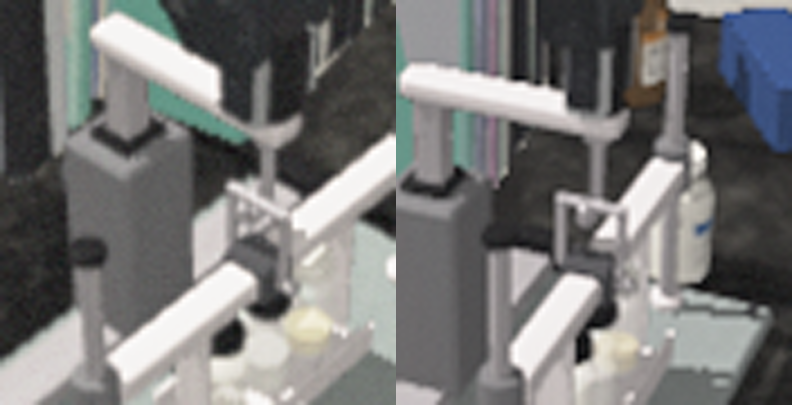

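The hook sits under the bar in both views, the beam is about 4 mm up and Fz has dropped by 4 N, so the carrier is caught. I continue up gently.

arm_command:
  deltas:
    - {"xyz": [0,0,-0.003],"roll": 0}
    - {"xyz": [0,0,-0.005],"roll": 0}
    - {"xyz": [0,0,-0.005],"roll": 0}
    - {"xyz": [0,0,-0.005],"roll": 0}
    - {"xyz": [0,0,-0.003],"roll": 0}

```text
t: 14.85
position: [491.8, 4.9, 227.9]
tool_rot: [-0.008, 0.999, -0.051, 0.003]
force: [-1.3, -0.7, 7.0]
width: 0.306
grasp_force: 58.1
```

arm_command:
  deltas:
    - {"xyz": [0,0,-0.003],"roll": 0}
    - {"xyz": [0,0,-0.005],"roll": 0}
    - {"xyz": [0,0,-0.005],"roll": 0}
    - {"xyz": [0,0,-0.004],"roll": 0}
    - {"xyz": [0,0,-0.002],"roll": 0}

```text
t: 15.35
position: [491.8, 4.8, 246.8]
tool_rot: [-0.008, 0.999, -0.051, 0.003]
force: [0.5, -0.9, 4.3]
width: 0.311
grasp_force: 58.2
```

arm_command:
  deltas:
    - {"xyz": [0,0,-0.003],"roll": 0}
    - {"xyz": [0,0,-0.003],"roll": 0}
    - {"xyz": [0,0,-0.001],"roll": 0}
    - {"xyz": [0,0,0],"roll": 0}

```text
t: 15.75
position: [491.8, 4.9, 253.6]
tool_rot: [-0.008, 0.999, -0.051, 0.003]
force: [0.5, -1.5, 5.5]
width: 0.303
grasp_force: 58.2
```

arm_command:
  deltas:
    - {"xyz": [0,0,-0.0015],"roll": 0}
    - {"xyz": [0,0,-0.0015],"roll": 0}
    - {"xyz": [0,0,0],"roll": 0}

```text
t: 16.05
position: [491.7, 5.0, 256.3]
tool_rot: [-0.008, 0.999, -0.051, 0.002]
force: [2.4, -3.7, 6.9]
width: 0.305
grasp_force: 58.1
```

arm_command:
  deltas:
    - {"xyz": [0,0,-0.001],"roll": 0}
    - {"xyz": [0,0,-0.001],"roll": 0}
    - {"xyz": [0,0,0],"roll": 0}

```text
t: 16.35
position: [491.7, 5.0, 258.0]
tool_rot: [-0.008, 0.999, -0.051, 0.002]
force: [2.4, -4.2, 5.8]
width: 0.306
grasp_force: 58.1
```

arm_command:
  deltas:
    - {"xyz": [0,0,-0.001],"roll": 0}
    - {"xyz": [0,0,0],"roll": 0}

```text
t: 16.55
position: [491.6, 5.0, 258.1]
tool_rot: [-0.008, 0.999, -0.051, 0.002]
force: [5.6, -4.8, -0.6]
width: 0.307
grasp_force: 58.4
```

arm_command:
  deltas:
    - {"xyz": [-0.0005,0.0007,0],"roll": 0}
    - {"xyz": [0,0,0],"roll": 0}

```text
t: 16.75
position: [491.6, 4.9, 258.1]
tool_rot: [-0.008, 0.999, -0.051, 0.002]
force: [7.5, -2.5, -2.0]
width: 0.305
grasp_force: 58.8
```

```bash
python3 - <<'E'
from h import *
c=snap('scene');a=c['pixels'][130:250,190:310]; d=snap('side');b=d['pixels'][110:230,190:310]
print(ctrl.get_obs()['position'],ctrl.get_obs()['force'])
for q in('beam','hook','knob'): print(q,[(np.round(x['location'],1).tolist(),round(x['p'],2)) for cam in('scene','side') for x in ctrl.place_of(q,cam)[:1]])
cv2.imwrite('pics/j.png',np.hstack([cv2.resize(x,(396,396),interpolation=cv2.INTER_CUBIC) for x in (a,b)]))
E
```

```text
[491.56405759   4.87210198 258.13887036] [ 7.00235568 -2.91607224 -1.18834287]
beam [([493.7, 4.7, 167.1], 0.76), ([491.0, 2.6, 165.1], 0.95)]
hook [([493.3, 3.3, 199.7], 0.42), ([492.9, 6.1, 193.6], 0.63)]
knob [([487.8, 6.0, 280.4], 0.85), ([492.0, 3.5, 281.3], 0.73)]
```

View pics/j.png

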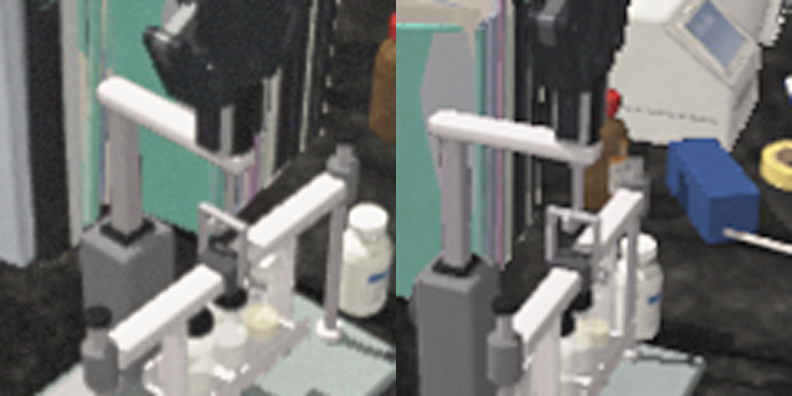

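Retractor is home (knob at z ≈ 281) and the carrier hangs about 54 mm up. I relieve the side load, release and withdraw.

arm_command:
  deltas:
    - {"xyz": [0.001,0.0005,0],"roll": 0}
    - {"xyz": [0.001,0,0],"roll": 0}
    - {"xyz": [0,0,0],"roll": 0}

```text
t: 17.45
position: [491.6, 4.8, 258.1]
tool_rot: [-0.009, 0.999, -0.05, 0.0]
force: [2.4, -2.0, 1.6]
width: 0.304
grasp_force: 59.1
```

arm_command:
  deltas:
    - {"xyz": [0,0,0],"roll": 0}
    - {"xyz": [0,0,0],"roll": 0}
    - {"xyz": [0,0,0],"roll": 0}
    - {"xyz": [0,0,0],"roll": 0}
    - {"xyz": [0,0,0],"roll": 0}
  claw: 0.8

```text
t: 17.95
position: [491.2, 5.3, 257.9]
tool_rot: [-0.009, 0.999, -0.05, 0.0]
force: [-0.4, -0.3, 0.7]
width: 0.8
grasp_force: 0.0
```

arm_command:
  deltas:
    - {"xyz": [0,0,-0.01],"roll": 0}
    - {"xyz": [0,0,-0.02],"roll": 0}
    - {"xyz": [0,0,-0.03],"roll": 0}
    - {"xyz": [0,0,-0.03],"roll": 0}
    - {"xyz": [0,0,-0.02],"roll": 0}

```text
t: 18.45
position: [491.7, 3.2, 371.1]
tool_rot: [-0.009, 0.999, -0.05, 0.002]
force: [1.6, -1.0, -0.4]
width: 0.797
grasp_force: 0.0
```

arm_command:
  deltas:
    - {"xyz": [0,0,0],"roll": 0}
    - {"xyz": [0,0,0],"roll": 0}

```text
t: 18.65
position: [491.3, 3.2, 368.3]
tool_rot: [-0.009, 0.999, -0.05, 0.001]
force: [-0.4, -0.3, -0.4]
width: 0.795
grasp_force: 0.0
```

```bash
python3 - <<'E'
from h import *
for cam in('scene','side'):
    snap(cam)
    for q in('beam','hook','knob','beaker','bottle','stopper'): print(q,[(np.round(x['location'],1).tolist(),round(x['p'],2)) for x in ctrl.place_of(q,cam)[:2]])
E
```

```text
beam [([487.3, 5.2, 166.7], 0.94)]
hook [([493.7, 3.9, 198.4], 0.44)]
knob [([487.7, 4.6, 279.9], 0.84)]
beaker [([520.2, 187.3, -4.2], 0.83)]
bottle [([486.0, -179.6, 0.2], 0.74)]
stopper [([409.6, 36.9, 0.0], 0.52)]
beam [([488.1, 2.5, 165.2], 0.69)]
hook [([492.2, 6.0, 195.0], 0.44)]
knob [([493.9, 3.9, 280.2], 0.91)]
beaker []
bottle [([482.1, -171.9, 0.9], 0.84)]
stopper [([406.7, 36.4, -0.8], 0.54)]
```

```bash
python3 -c "
from rig import ctrl
print(ctrl.sign_off())"
```

```text
the job is handed in; nothing more can be done
None
```

I handed the job in at about 19 s. The retractor is home with the carrier hanging about 54 mm up on the hook, the gripper is clear, and the beaker, bottle and stopper are where they started; the hand-in returned no verdict.

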